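# Shut the smoked caddy and tighten its ratchet thumbscrew to the click

## Robot

A 6-joint arm with a two-finger parallel gripper is mounted at the origin on the work surface. World frame = base frame: x ahead of the robot, y to its left, z up, the work surface at z = 0. Lengths are in mm, angles in rad, forces in N, time in s.
With the tool pointing down it reaches from about 350 to 775 mm from the base axis. Payload 7.3 kg.
Tool frame: the origin (TCP) lies on the front face of the gripper's body, between the roots of the fingers; the fingertips stand 66 mm ahead of it and the grasp point (between the pads) lies 47 mm ahead of it (bot.tip_extent is the distance from the TCP to the fingertips, in mm); z points along the fingers, y is the line along which they close (so a half turn about z gives the same grasp; the last joint's range is limited). The gripper opens to 92 mm and grips with 3 to 60 N. Pads are 19 mm wide; open, the fingers measure 130 mm over their backs; the gripper's body (75 mm by 190 mm) begins 47 mm behind the grasp point.
Start: joints at [-1.341, 0.342, 1.524, -0, 1.275, -0.146], TCP at [192.706, -488.368, 292.241] pointing down, gripper open.
Joint ranges: [-2.53, 2.53], [-0.77, 2.02], [0.04, 2.7], [-1, 4.14], [0.28, 2.66], [-3.11, 3.11]. Speed limits (rad/s): [2.57, 2.57, 3.14, 3.14, 3.14, 3.14].

## Interface

Orientations are given as [roll, pitch, yaw] about the fixed x, y, z axes, in that order (R = Rz(yaw) Ry(pitch) Rx(roll)).
In Python, from plant import readout, viewer, order, bot gives the robot as it stands.
- The arm moves only by the shell command python3 -m creep 'ROWS'. ROWS is text: rows parted by semicolons, each of 7 numbers parted by spaces: the shift along the world's x, y, z in m, then the turn, a rotation vector about the world's x, y, z in rad, then the opening in per cent of the stroke, from 0 (shut) to 100 (fully open). A call has 1 to 8 rows; each row shifts and turns the commanded pose from where the row before left it; what a row does not reach is not made up. A row lasts 1/12 s, in which the tool goes at most 41.7 mm and 7.16 degrees, less where a joint would pass 70% of its speed; a pose out of reach is approached as far as the arm can. A call is refused whole if a number of a shift passes 0.0417 or a number of a turn 0.125, either way. A call with a gripper value outside its range is refused whole. The fingers move at their own pace and stop on an object; the grip force is fixed at half the most. Time passes only in rows, so rows that do not move let the fingers close. It gives the time, the measured TCP pose, the force, the opening and the grip force at its end, in the units of the state.
- readout.get_obs(): the state, without advancing time (a new reading comes with each control period).
- viewer.capture(name): name is "scene" or "top"; returns the picture (480x640x3 uint8, red, green, blue); there is no depth.
- viewer.camera_info(name): a dict with "fx", "fy", "cx", "cy" (pixels), "D" ([k1, k2, p1, p2, k3] as OpenCV has them; the pictures are not rectified), "origin" and "rotation" of the camera in the world. Camera axes: x right, y up, looking along -z (the intrinsics and any distortion apply to the point x, -y, -z); pixel columns grow to the right and rows downward; lengths in mm; the calibration is good to about 2 mm. A picture is of the moment at which its call begins. camera_info takes no time and is no camera call.
- order.close_job(): hands the job in; it is judged then, once.
The state is a dict: "time": time; "joint_positions": joint angles; "dq": joint speeds; "tau": joint torques, N m; "tool_pos": TCP position; "tcp_rot": TCP orientation; "contact_force": force on the tool from outside, world axes, zero at the start; "moment": the same for the moment, N m; "grip_width": finger opening in mm; "finger_force": force on a finger pad.
Only numpy, scipy, OpenCV 4.12 (cv2) and the standard library are available. Lean on these libraries where they do the work, as an engineer would, in place of code of your own. Each camera call takes 0.05 s, during which the arm holds its last target. There are 200 camera calls.

## Task

Gently push the propped-up lid of the top caddy cube fully shut without slamming it or forcing the acrylic. Then turn the round thumbscrew knob on the lid clockwise until its ratchet slips and you feel it click, stop there (one click is what I want, never go past two), and let go with the screw left tight and the lid shut. Leave the other things on the cabinet where they are.

Things in the scene. Friction and masses are not known exactly. Their poses are not given: they have to be found in the camera images.
- caddy: Two smoked-acrylic cubes, stacked, fixed to the cabinet: together 140 x 140 mm, 280 mm high without the lid. Origin: centre of the underside, z up. The lid's hinge runs along y at x = +70 mm, 280 mm up, with a black hinge block outside it below the rim; the lid's free front edge is on the -x side. Turned up to 0.45 rad either way. A controller and a remote stay in the lower cube.
- lid (a joint): Hinge angle of the lid in rad: 0 fully shut, grows as the front edge rises; starts between 0.2 and 0.38. The hinge is stiff: the lid stays where it is left. Pushed down near its front edge it moves under 2 to 5 N, then meets its stop hard.
- lid_front (a point): Point on top of the lid panel (140 x 140 x 8 mm smoked acrylic), 12 mm behind the middle of its front edge and 128 mm from the hinge axis. Its axes tilt with the lid; shut, it lies 288 mm above the caddy's origin.
- knob_grip (a point): Point on the thumbscrew knob's axis at the height to grip it, over the middle of the lid: 30 mm above the panel's top, with the lid shut 318 mm straight above the caddy's origin. The knob is a round fluted aluminium cylinder, 38 mm across, from 16 mm below to 14 mm above this point, on a dark neck 30 mm across. Axes are the lid's; they do not turn with the knob.
- wedge (a joint): Travel in m of a small locking wedge under the lid, driven by the screw: 0.25 mm per rad, 0.0006 when the screw is home at its stop; too small to tell from the noisy reading. The knob turns the screw clockwise from above with a friction drag of 0.2 Nm (near 0 held still); 0.6 to 2.3 rad are left at the start, different each time. Turning anticlockwise loosens it.
- tally (a joint): Travel in m of a pin under the lid that counts the knob's slip on the screw: 0.0001 per click (0.449 rad of knob turn), 0 at the start; too small to read. With the screw home the knob resists with about 0.4 Nm (0.15 to 0.3 held still) by 0.12 rad of slip, then less, and by 0.3 rad pulls forward (-0.1 to -0.3 Nm) until it is in the next notch, where it resists again for the second click.
- bowl: White ceramic bowl, 120 mm across, 50 mm high, beside the caddy (+y). Origin: centre of its underside. Bystander.
- fidget_cube: Steel fidget cube, 32 mm, beside the caddy (-y). Origin: centre of its underside. Bystander.
- mug: Blue-glazed mug, 80 mm across, 95 mm high, behind the caddy. Origin: centre of its underside. Bystander.
- card_box: Cardboard box of playing cards, 65 x 92 x 19 mm, lying in front of the caddy. Origin: centre of its underside. Bystander.

How it is judged:
By the outcome, as a careful person would: the job done as asked, in the order asked, and still so for the second after the job is handed in, with the robot touching nothing.
It also fails if it takes over 72 s, if anything falls off the work surface, if the arm or the gripper's body presses on something with over 40 N, if the wrist force passes 120 N, or if a joint passes its speed limit or range.

## Working session

There is one attempt and no reset: what is moved stays moved. The work goes in short steps, Python scripts to look and compute and a shell command to move; the robot and the scene stay as the last step left them, time stands still between calls to the robot, and variables do not carry over. Pictures are saved under pics/ and viewed, at most 10 in all, crops included, and the job is handed in when it is done.

```bash
mkdir -p pics; python3 - <<'E'
from plant import readout, viewer, order, bot
import cv2
for n in("scene","top"):
    cv2.imwrite(f"pics/{n}0.png",viewer.capture(n)[:,:,::-1]); print(viewer.camera_info(n))
print(readout.get_obs())
E
```

```text
{'fx': 498.14154783823983, 'fy': 498.14154783823983, 'cx': 312.6700401165288, 'cy': 238.8278267137113, 'D': array([0.01874565, 0.        , 0.        , 0.        , 0.        ]), 'origin': array([1195.71942765, -393.2365199 ,  839.25433341]), 'rotation': array([ 0.87400313, -0.01085809,  0.94299805])}
{'fx': 450.97477434612165, 'fy': 450.97477434612165, 'cx': 316.9224352011354, 'cy': 243.86676309743848, 'D': array([-0.05944514,  0.        ,  0.        ,  0.        ,  0.        ]), 'origin': array([506.79668525,  50.00235769, 936.93798299]), 'rotation': array([ 0.09690129,  0.03498745, -1.57406513])}
{'time': 0.1, 'joint_positions': array([-1.34100667e+00,  3.42641549e-01,  1.52492782e+00,  3.49513652e-06,
        1.27540809e+00, -1.45993660e-01]), 'dq': array([-0.00099005, -0.0021069 , -0.00040114, -0.00038297, -0.00120967,
       -0.00082126]), 'tau': array([ 1.87231242e-03, -4.32004416e+01, -2.44693691e+01,  7.19974469e-02,
        5.25837368e-02, -5.62705270e-05]), 'tool_pos': array([ 192.63601432, -488.08129801,  291.61816153]), 'tcp_rot': array([-3.14022306e+00, -2.04762406e-04,  3.75782158e-01]), 'contact_force': array([-0.30210919,  0.04150474,  0.10020464]), 'moment': array([-0.00819051, -0.05788687, -0.04308852]), 'finger_force': 0.0, 'grip_width': 91.7635298359413}
```

View pics/scene0.png

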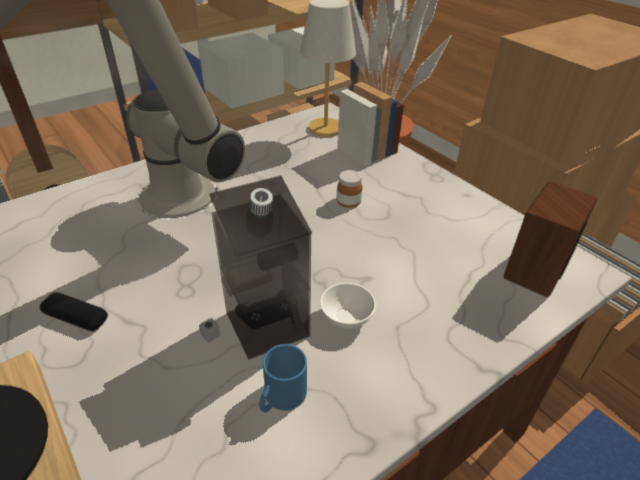

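View pics/top0.png

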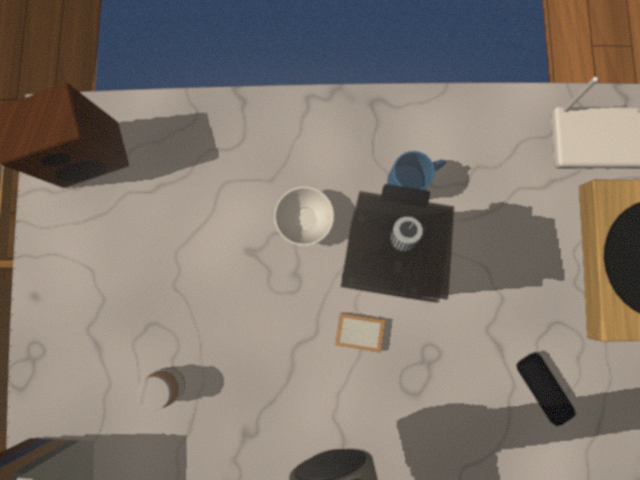

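The scene view shows the caddy near (262,250) with the knob top at about (262,197). The top view shows the lid with corners near (357,192), (454,207), (342,287) and (440,300), and the knob top at (408,228). I'll zoom in for exact corners.

```bash
python3 - <<'E'
import cv2,numpy as np
a=cv2.imread("pics/top0.png")[170:320,325:475]; b=cv2.imread("pics/scene0.png")[165:365,195:325]
def up(i,s):
    i=np.clip(255*(i/255.)**.5,0,255).astype('uint8')
    return cv2.resize(i,None,fx=s,fy=s,interpolation=cv2.INTER_CUBIC)
A=up(a,3);A=cv2.copyMakeBorder(A,0,150,0,0,cv2.BORDER_CONSTANT);B=up(b,2.7)[:540]
h=max(len(A),len(B));A=A[:540];print(A.shape,B.shape)
c=np.zeros((540,A.shape[1]+B.shape[1],3),'uint8');c[:len(A),:A.shape[1]]=A;c[:len(B),A.shape[1]:]=B
cv2.imwrite("pics/z.png",c[:, :800])
E
```

```text
(540, 450, 3) (540, 351, 3)
```

View pics/z.png

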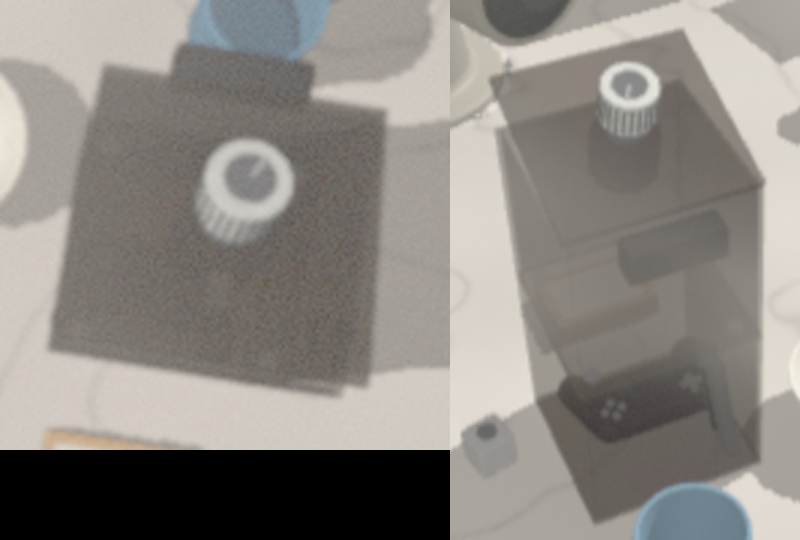

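Crop readings in full-image pixels:
- **Top view:** hinge corners at (360,192) and (453.7,207), front lid corners at (341.7,286.7) and about (448.3,298.7), knob top at (407.3,231).
- **Scene view:** front corners at (209.8,193.9) and (282,176.1), rear corners at (237.6,256.5) and (310.9,232.8), base at (249.4,358.7) and (309.8,336.1), knob top at (261.7,197.2).

Next I fit the pose to these.

```bash
cat > fit.py <<'E'
import numpy as np, cv2
from scipy.spatial.transform import Rotation as R
from scipy.optimize import least_squares
from plant import viewer
C={n:viewer.camera_info(n) for n in("scene","top")}
def proj(n,P):
    c=C[n];Rc=R.from_euler('xyz',c['rotation']).as_matrix()@np.diag([1,-1,-1.])
    K=np.array([[c['fx'],0,c['cx']],[0,c['fy'],c['cy']],[0,0,1]])
    rv=cv2.Rodrigues(Rc.T)[0]
    return cv2.projectPoints(np.array(P,float).reshape(-1,3),rv,-Rc.T@c['origin'],K,c['D'])[0].reshape(-1,2)
def world(p,P,lid):
    x,y,yaw,th=p;P=np.array(P,float)
    if lid: P=R.from_euler('y',th).apply(P-[70,0,280])+[70,0,280]
    return R.from_euler('z',yaw).apply(P)+[x,y,0]
k=(0,0,332)
O=[("top",(70,70,288),1,360,192),("top",(70,-70,288),1,453.7,207),("top",(-70,70,288),1,341.7,286.7),("top",(-70,-70,288),1,448.3,298.7),("top",k,1,407.3,231),
("scene",k,1,261.7,197.2),("scene",(-70,-70,288),1,209.8,193.9),("scene",(-70,70,288),1,282,176.1),("scene",(70,70,288),1,310.9,232.8),("scene",(70,-70,288),1,237.6,256.5),("scene",(70,-70,0),0,249.4,358.7),("scene",(70,70,0),0,309.8,336.1)]
def res(p): return np.concatenate([proj(n,world(p,P,l))[0]-[u,v] for n,P,l,u,v in O])
E
python3 - <<'E'
from fit import *
s=least_squares(res,[600,-100,0,.3],loss='soft_l1',x_scale=[10,10,.1,.1]);p=s.x
print(p);print(res(p).reshape(-1,2).round(1))
print('front',world(p,(-58,0,288),1),'grip',world(p,(0,0,318),1),'grip shut',world(p,(0,0,318),0), 'front shut',world(p,(-58,0,288),0))
E
```

```text
[ 5.64915584e+02 -4.57867082e+01 -1.69431404e-01  2.54243352e-01]
[[-1.2 -1.3]
 [ 0.4 -1.1]
 [ 2.9 -4.5]
 [-1.1  0.5]
 [ 0.2  0.2]
 [-0.4 -1.5]
 [-0.3  0. ]
 [-1.  -0.2]
 [ 1.4 -2. ]
 [-0.9 -2.8]
 [-0.8  0.2]
 [ 0.7 -0.9]]
front [513.78517499 -37.03975103 319.93651504] grip [576.55423512 -47.7777501  334.38436836] grip shut [564.91558393 -45.78670825 318.        ] front shut [507.7460973  -36.00663678 288.        ]
```

```bash
python3 -m creep '0 0 0.04 0 0 0 0;0 0 0.04 0 0 0 0;0 0 0.038 0 0 0 0;0.0225 0.0323 0 0 0 0 0;0.0225 0.0323 0 0 0 0 0;0.0225 0.0323 0 0 0 0 0;0.0225 0.0323 0 0 0 0 0;0.0225 0.0323 0 0 0 0 0'; python3 -m creep '0.0225 0.0323 0 0 0 0 0;0.0225 0.0323 0 0 0 0 0;0.0225 0.0323 0 0 0 0 0;0.0225 0.0323 0 0 0 0 0;0.0225 0.0323 0 0 0 0 0;0.0225 0.0323 0 0 0 0 0;0.0225 0.0323 0 0 0 0 0;0 0 0 0 0 0 0'
```

```text
time: 0.77
tool_pos: [305.7, -325.1, 410.0]
tcp_rot: [-3.141, 0.0, 0.375]
contact_force: [0.7, -0.0, 0.2]
grip_width: 43.0
finger_force: 0.0
time: 1.43
tool_pos: [465.1, -95.5, 409.7]
tcp_rot: [-3.139, -0.001, 0.382]
contact_force: [0.3, 1.2, -0.2]
grip_width: 0.5
finger_force: 0.0
```

```bash
python3 -m creep '0.0215 0.0297 0 0 0 0 0;0.0215 0.0297 0 0 0 0 0;0 0 -0.006 0 0 0 0;0 0 -0.005 0 0 0 0;0 0 0 0 0 0 0;0 0 0 0 0 0 0'; python3 - <<'E'
from plant import readout, viewer
import cv2,numpy as np
a=viewer.capture("scene")[120:280,150:350,::-1]
cv2.imwrite("pics/c.png",cv2.resize(a,None,fx=3,fy=3))
print(readout.get_obs()['tool_pos'],readout.get_obs()['contact_force'])
E
```

```text
time: 1.93
tool_pos: [505.1, -42.2, 398.8]
tcp_rot: [-3.141, 0.001, 0.375]
contact_force: [0.2, -0.2, 0.1]
grip_width: 0.4
finger_force: 0.0
[505.22860457 -42.32367639 399.2664077 ] [ 0.14575549 -0.3344286  -0.3966347 ]
```

View pics/c.png

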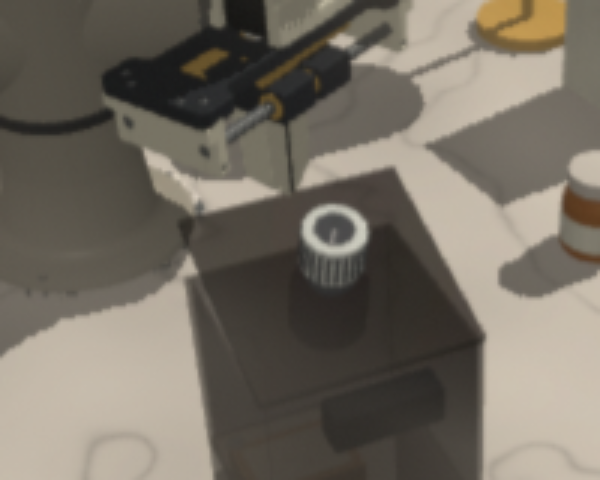

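The fingertips (crop about (290,190)) hover just over the middle of the lid's raised front edge. I'll move 7 mm inward, then descend slowly.

```bash
python3 -m creep '0.007 0.004 0 0 0 0 0;0 0 -0.003 0 0 0 0;0 0 -0.003 0 0 0 0;0 0 -0.002 0 0 0 0;0 0 -0.002 0 0 0 0;0 0 0 0 0 0 0'; python3 -m creep '0 0 -0.002 0 0 0 0;0 0 -0.002 0 0 0 0;0 0 -0.002 0 0 0 0;0 0 0 0 0 0 0'
```

```text
time: 2.48
tool_pos: [512.4, -37.4, 388.9]
tcp_rot: [-3.141, 0.001, 0.376]
contact_force: [-0.7, 0.3, 1.8]
grip_width: 0.8
finger_force: 0.4
time: 2.82
tool_pos: [512.6, -37.3, 382.8]
tcp_rot: [-3.141, 0.001, 0.376]
contact_force: [-0.7, -0.2, 1.0]
grip_width: 0.7
finger_force: 0.5
```

```bash
for i in 1 ; do python3 -m creep '0 0 -0.002 0 0 0 0;0 0 -0.002 0 0 0 0;0 0 -0.002 0 0 0 0;0 0 -0.002 0 0 0 0'; python3 -m creep '0 0 -0.002 0 0 0 0;0 0 -0.002 0 0 0 0;0 0 -0.002 0 0 0 0;0 0 -0.002 0 0 0 0'; done
```

```text
time: 3.15
tool_pos: [512.7, -37.4, 375.0]
tcp_rot: [3.142, 0.0, 0.376]
contact_force: [-0.0, 1.1, 2.2]
grip_width: 0.7
finger_force: 0.8
time: 3.48
tool_pos: [512.7, -37.3, 367.0]
tcp_rot: [-3.142, 0.0, 0.376]
contact_force: [-0.6, -1.0, 1.5]
grip_width: 0.3
finger_force: 0.8
```

```bash
python3 -m creep '0 0 -0.001 0 0 0 0;0 0 -0.001 0 0 0 0;0 0 -0.001 0 0 0 0;0 0 -0.001 0 0 0 0;0 0 -0.001 0 0 0 0;0 0 -0.001 0 0 0 0;0 0 -0.001 0 0 0 0;0 0 -0.001 0 0 0 0'; python3 -m creep '0 0 -0.0005 0 0 0 0;0 0 -0.0005 0 0 0 0'; python3 -m creep '0 0 -0.0005 0 0 0 0;0 0 -0.0005 0 0 0 0'; python3 -m creep '0 0 -0.0005 0 0 0 0;0 0 -0.0005 0 0 0 0'
```

```text
time: 4.15
tool_pos: [512.7, -37.4, 359.2]
tcp_rot: [3.141, -0.0, 0.376]
contact_force: [-1.4, 0.2, 1.9]
grip_width: 0.3
finger_force: 0.8
time: 4.32
tool_pos: [512.7, -37.4, 358.2]
tcp_rot: [3.142, 0.0, 0.376]
contact_force: [-1.7, 0.3, 1.1]
grip_width: 0.1
finger_force: 0.8
time: 4.48
tool_pos: [512.7, -37.4, 357.2]
tcp_rot: [3.141, -0.0, 0.376]
contact_force: [-1.3, 0.6, 2.3]
grip_width: 0.5
finger_force: 0.8
time: 4.65
tool_pos: [512.7, -37.3, 356.2]
tcp_rot: [3.141, -0.0, 0.376]
contact_force: [-0.7, 0.3, 2.3]
grip_width: 0.5
finger_force: 0.8
```

```bash
for i in 1; do python3 -m creep '0 0 -0.0004 0 0 0 0;0 0 -0.0004 0 0 0 0'; python3 -m creep '0 0 -0.0004 0 0 0 0;0 0 -0.0004 0 0 0 0';python3 -m creep '0 0 -0.0004 0 0 0 0'; python3 -m creep '0 0 -0.0004 0 0 0 0' ;python3 -m creep '0 0 0 0 0 0 0'; done | grep -E "pos|force"
```

```text
tool_pos: [512.7, -37.4, 355.4]
contact_force: [-1.0, -0.3, 0.4]
finger_force: 0.8
tool_pos: [512.7, -37.3, 354.6]
contact_force: [-0.7, 0.6, 1.4]
finger_force: 0.8
tool_pos: [512.7, -37.4, 354.2]
contact_force: [-1.5, 0.5, 3.6]
finger_force: 2.2
tool_pos: [512.7, -37.4, 354.2]
contact_force: [-2.8, -0.6, 6.2]
finger_force: 3.2
tool_pos: [512.7, -37.3, 354.2]
contact_force: [-2.0, 1.3, 4.4]
finger_force: 2.2
```

```bash
python3 -m creep '0 0 -0.0003 0 0 0 0' | grep -E "pos|force"; python3 -m creep '0 0 -0.0003 0 0 0 0;0 0 0 0 0 0 0'| grep -E "pos|force"; 
```

```text
tool_pos: [512.7, -37.4, 354.2]
contact_force: [-3.5, 0.6, 7.3]
finger_force: 4.0
tool_pos: [512.7, -37.4, 354.1]
contact_force: [-3.1, 0.8, 8.5]
finger_force: 3.9
```

```bash
python3 -m creep '0 0 0.01 0 0 0 0;0 0 0.03 0 0 0 0;0 0 0.03 0 0 0.125 0;-0.03 0 0 0 0 0.125 100;-0.03 0 0 0 0 0.125 100;-0.03 0 0 0 0 0.125 100;0 0 0 0 0 0.125 100;0 0 0 0 0 0.125 100';python3 -m creep '0 0 0 0 0 0.125 100;0 0 0 0 0 0.125 100;0 0 0 0 0 0.125 100;0 0 0 0 0 0.125 100;0 0 0 0 0 0.125 100;0 0 0 0 0 0.125 100;0 0 0 0 0 0 100;0 0 0 0 0 0 100'; python3 - <<'E'
from plant import readout, viewer
import cv2,numpy as np
a=viewer.capture("scene")[150:280,190:320,::-1]; b=viewer.capture("top")[170:300,340:470,::-1]
c=np.hstack([a,b]);c=np.clip(255*(c/255.)**.6,0,255).astype('uint8')
cv2.imwrite("pics/d.png",cv2.resize(c,None,fx=3,fy=3,interpolation=cv2.INTER_CUBIC))
E
```

```text
time: 6.15
tool_pos: [421.6, -37.3, 423.7]
tcp_rot: [3.14, -0.0, 1.132]
contact_force: [0.3, 0.3, 0.4]
grip_width: 29.1
finger_force: 0.0
time: 6.82
tool_pos: [422.8, -37.4, 423.0]
tcp_rot: [3.141, 0.0, 1.872]
contact_force: [-0.6, -0.4, 0.2]
grip_width: 82.3
finger_force: 0.0
```

View pics/d.png

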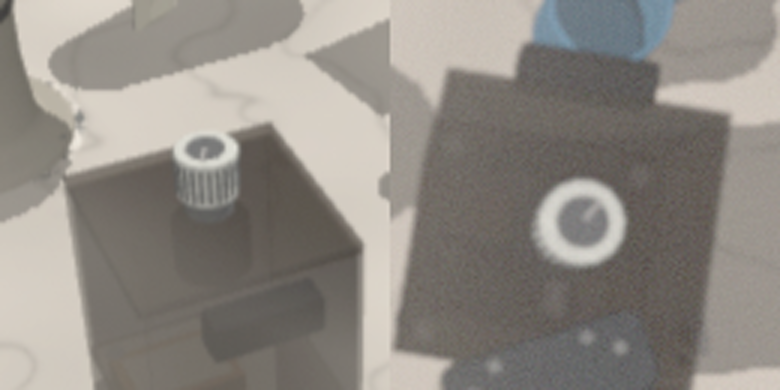

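The lid is shut. The knob top is at scene (258.7,201) and top (404,244). I'll triangulate it now.

```bash
python3 - <<'E'
from fit import *
f=lambda q:np.r_[proj("scene",[q])[0]-[258.7,201],proj("top",[q])[0]-[404,244]]
s=least_squares(f,[565,-46,332]);print(s.x,s.fun)
g=lambda q:f([q[0],q[1],332]);s=least_squares(g,[565,-46]);print(s.x,s.fun)
E
```

```text
[565.30210911 -46.48610821 327.51395784] [-0.23180991 -0.00679767 -0.15196379 -0.09253503]
[565.836563   -46.47132485] [-0.2173765  -1.95494295  0.35111182 -0.81143594]
```

```bash
python3 -m creep '0.0357 -0.00225 0 0 0 0 100;0.0357 -0.00225 0 0 0 0 100;0.0357 -0.00225 0 0 0 0 100;0.0357 -0.00225 0 0 0 0 100;0 0 0 0 0 0 100;0 0 -0.02 0 0 0 100;0 0 -0.02 0 0 0 100;0 0 -0.01 0 0 0 100';python3 -m creep '0 0 -0.008 0 0 0 100;0 0 0 0 0 0 60;0 0 0 0 0 0 50;0 0 0 0 0 0 50'; python3 - <<'E'
from plant import readout,viewer
import cv2,numpy as np
o=readout.get_obs();print(o['tool_pos'],o['grip_width'],o['joint_positions'].round(3),o['moment'],o['contact_force'])
a=viewer.capture("scene")[130:270,180:320,::-1]
cv2.imwrite("pics/e.png",cv2.resize(a,None,fx=4,fy=4,interpolation=cv2.INTER_CUBIC))
E
```

```text
time: 7.58
tool_pos: [565.1, -46.3, 370.5]
tcp_rot: [-3.138, -0.002, 1.874]
contact_force: [0.5, -0.4, -0.3]
grip_width: 91.6
finger_force: 0.0
time: 7.92
tool_pos: [565.7, -46.4, 366.6]
tcp_rot: [3.14, 0.001, 1.875]
contact_force: [-0.6, 0.2, 0.4]
grip_width: 76.4
finger_force: 0.0
[565.71867253 -46.43229197 366.55310666] 76.40953123251981 [-0.217  0.378  1.267  0.     1.495 -0.522] [-0.02172712 -0.07861843  0.01749723] [-0.58150265  0.21783318  0.40977923]
```

View pics/e.png

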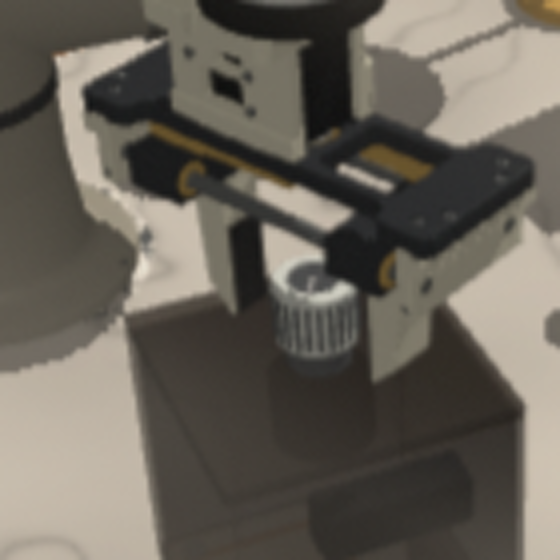

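The knob at crop (315,310) sits between the two fingers, clear of the lid. Closing now.

```bash
python3 -m creep '0 0 -0.001 0 0 0 44;0 0 0 0 0 0 44;0 0 0 0 0 0 44;0 0 0 0 0 0 42;0 0 0 0 0 0 40;0 0 0 0 0 0 36'; python3 -m creep '0 0 0 0 0 0 20;0 0 0 0 0 0 0;0 0 0 0 0 0 0;0 0 0 0 0 0 0'; python3 - <<'E'
from plant import readout
o=readout.get_obs();print(o['tool_pos'],o['grip_width'],o['moment'],o['contact_force'],o['tcp_rot'])
E
```

```text
time: 8.47
tool_pos: [565.9, -46.2, 364.4]
tcp_rot: [3.14, 0.0, 1.876]
contact_force: [2.4, 0.7, 1.0]
grip_width: 37.3
finger_force: 30.0
time: 8.8
tool_pos: [565.9, -46.3, 364.4]
tcp_rot: [3.14, 0.0, 1.876]
contact_force: [4.6, 1.5, 0.3]
grip_width: 37.4
finger_force: 30.0
[565.9005026  -46.25349503 364.37473443] 37.41501068699366 [ 0.22349655 -0.78857613  0.00395263] [4.63208775 1.52567104 0.2911356 ] [3.14029013e+00 2.38251392e-04 1.87594043e+00]
```

```bash
cat > m.py <<'E'
from plant import readout
import numpy as np
o=readout.get_obs();print(round(o['time'],2),'yaw %.3f Mz %.3f'%(o['tcp_rot'][2],o['moment'][2]),o['contact_force'].round(1),o['tool_pos'].round(1))
E
python3 -m creep '0 0 0 0 0 -0.08 0;0 0 0 0 0 -0.08 0'>/dev/null; python3 m.py; python3 -m creep '0 0 0 0 0 0 0'>/dev/null; python3 m.py
python3 -m creep '0 0 0 0 0 -0.08 0;0 0 0 0 0 -0.08 0'>/dev/null; python3 m.py; python3 -m creep '0 0 0 0 0 0 0'>/dev/null; python3 m.py
python3 -m creep '0 0 0 0 0 -0.08 0'>/dev/null; python3 m.py; python3 -m creep '0 0 0 0 0 0 0'>/dev/null; python3 m.py
```

```text
8.97 yaw 1.713 Mz 0.223 [ 4.1  1.6 -0.1] [566.  -46.2 364.4]
9.05 yaw 1.712 Mz 0.125 [4.4 0.9 0.2] [566.  -46.2 364.4]
9.22 yaw 1.553 Mz 0.287 [ 5.5  1.8 -0.6] [566.1 -46.2 364.4]
9.3 yaw 1.552 Mz 0.133 [5.2 2.1 0.5] [566.1 -46.2 364.4]
9.38 yaw 1.476 Mz 0.182 [ 5.7  1.1 -0.4] [566.1 -46.2 364.4]
9.47 yaw 1.472 Mz 0.121 [ 5.9  2.2 -0.7] [566.1 -46.2 364.4]
```

```bash

python3 -m creep '0 0 0 0 0 -0.06 0'>/dev/null; python3 m.py; python3 -m creep '0 0 0 0 0 0 0;0 0 0 0 0 0 0;0 0 0 0 0 0 0'>/dev/null; python3 m.py
python3 -m creep '0 0 0 0 0 -0.06 0'>/dev/null; python3 m.py; python3 -m creep '0 0 0 0 0 0 0;0 0 0 0 0 0 0;0 0 0 0 0 0 0'>/dev/null; python3 m.py
python3 -m creep '0 0 0 0 0 -0.06 0'>/dev/null; python3 m.py; python3 -m creep '0 0 0 0 0 0 0;0 0 0 0 0 0 0;0 0 0 0 0 0 0'>/dev/null; python3 m.py
```

```text
9.55 yaw 1.416 Mz 0.207 [ 5.5  2.3 -0.4] [566.2 -46.2 364.4]
9.8 yaw 1.416 Mz 0.029 [ 5.1  1.3 -0.5] [566.1 -46.2 364.4]
9.88 yaw 1.357 Mz 0.200 [ 6.2  2.  -1. ] [566.2 -46.2 364.4]
10.13 yaw 1.356 Mz 0.044 [ 5.   0.6 -0.2] [566.2 -46.2 364.4]
10.22 yaw 1.297 Mz 0.227 [ 6.2  0.8 -0.1] [566.2 -46.2 364.4]
10.47 yaw 1.296 Mz -0.020 [ 5.7  1.5 -0.4] [566.2 -46.2 364.4]
```

```bash

python3 -m creep '0 0 0 0 0 -0.07 0'>/dev/null; python3 m.py; python3 -m creep '0 0 0 0 0 0 0;0 0 0 0 0 0 0;0 0 0 0 0 0 0'>/dev/null; python3 m.py
python3 -m creep '0 0 0 0 0 -0.07 0'>/dev/null; python3 m.py; python3 -m creep '0 0 0 0 0 0 0;0 0 0 0 0 0 0;0 0 0 0 0 0 0'>/dev/null; python3 m.py
python3 -m creep '0 0 0 0 0 -0.07 0'>/dev/null; python3 m.py; python3 -m creep '0 0 0 0 0 0 0;0 0 0 0 0 0 0;0 0 0 0 0 0 0'>/dev/null; python3 m.py
```

```text
10.55 yaw 1.227 Mz 0.237 [ 5.4  0.6 -0.4] [566.3 -46.3 364.4]
10.8 yaw 1.226 Mz 0.061 [ 6.4  1.1 -0.6] [566.3 -46.2 364.4]
10.88 yaw 1.157 Mz 0.200 [ 6.5  0.8 -0.7] [566.3 -46.3 364.4]
11.13 yaw 1.156 Mz -0.005 [ 6.8  1.5 -0.4] [566.3 -46.3 364.4]
11.22 yaw 1.087 Mz 0.190 [ 7.8  1.1 -0.9] [566.3 -46.3 364.4]
11.47 yaw 1.086 Mz 0.030 [ 5.1  1.5 -0.2] [566.3 -46.3 364.4]
```

```bash

python3 -m creep '0 0 0 0 0 -0.07 0'>/dev/null; python3 m.py; python3 -m creep '0 0 0 0 0 0 0;0 0 0 0 0 0 0;0 0 0 0 0 0 0'>/dev/null; python3 m.py
python3 -m creep '0 0 0 0 0 -0.07 0'>/dev/null; python3 m.py; python3 -m creep '0 0 0 0 0 0 0;0 0 0 0 0 0 0;0 0 0 0 0 0 0'>/dev/null; python3 m.py
python3 -m creep '0 0 0 0 0 -0.07 0'>/dev/null; python3 m.py; python3 -m creep '0 0 0 0 0 0 0;0 0 0 0 0 0 0;0 0 0 0 0 0 0'>/dev/null; python3 m.py
```

```text
11.55 yaw 1.017 Mz 0.238 [ 7.3  2.2 -1.5] [566.4 -46.3 364.4]
11.8 yaw 1.016 Mz 0.055 [ 7.5  1.9 -0.9] [566.4 -46.3 364.4]
11.88 yaw 0.946 Mz 0.254 [ 7.2  1.7 -1. ] [566.4 -46.3 364.4]
12.13 yaw 0.946 Mz -0.025 [ 7.   1.5 -1.6] [566.4 -46.3 364.4]
12.22 yaw 0.876 Mz 0.182 [ 7.2  0.7 -0.5] [566.4 -46.4 364.4]
12.47 yaw 0.876 Mz 0.031 [ 6.7  1.3 -0.5] [566.4 -46.3 364.4]
```

```bash

python3 -m creep '0.0005 0 0 0 0 -0.07 0'>/dev/null; python3 m.py; python3 -m creep '0 0 0 0 0 0 0;0 0 0 0 0 0 0;0 0 0 0 0 0 0'>/dev/null; python3 m.py
python3 -m creep '0 0 0 0 0 -0.07 0'>/dev/null; python3 m.py; python3 -m creep '0 0 0 0 0 0 0;0 0 0 0 0 0 0;0 0 0 0 0 0 0'>/dev/null; python3 m.py
python3 -m creep '0 0 0 0 0 -0.07 0'>/dev/null; python3 m.py; python3 -m creep '0 0 0 0 0 0 0;0 0 0 0 0 0 0;0 0 0 0 0 0 0'>/dev/null; python3 m.py
```

```text
12.55 yaw 0.806 Mz 0.230 [ 4.2  1.1 -0.5] [566.6 -46.4 364.4]
12.8 yaw 0.807 Mz 0.063 [ 5.9  1.  -0.2] [566.5 -46.4 364.4]
12.88 yaw 0.737 Mz 0.204 [ 5.9 -0.1 -0.3] [566.6 -46.4 364.4]
13.13 yaw 0.736 Mz 0.013 [ 6.2  0.3 -0.1] [566.6 -46.4 364.4]
13.22 yaw 0.667 Mz 0.249 [ 5.8  1.7 -0.7] [566.6 -46.5 364.4]
13.47 yaw 0.667 Mz -0.019 [ 6.1  0.8 -0.1] [566.6 -46.4 364.4]
```

```bash

python3 -m creep '0 0 0 0 0 -0.07 0'>/dev/null; python3 m.py; python3 -m creep '0 0 0 0 0 0 0;0 0 0 0 0 0 0;0 0 0 0 0 0 0'>/dev/null; python3 m.py
python3 -m creep '0 0 0 0 0 -0.07 0'>/dev/null; python3 m.py; python3 -m creep '0 0 0 0 0 0 0;0 0 0 0 0 0 0;0 0 0 0 0 0 0'>/dev/null; python3 m.py
python3 -m creep '0 0 0 0 0 -0.07 0'>/dev/null; python3 m.py; python3 -m creep '0 0 0 0 0 0 0;0 0 0 0 0 0 0;0 0 0 0 0 0 0'>/dev/null; python3 m.py
```

```text
13.55 yaw 0.597 Mz 0.248 [ 6.2 -0.2 -1.2] [566.6 -46.5 364.4]
13.8 yaw 0.596 Mz 0.013 [ 6.3  0.  -1.3] [566.6 -46.5 364.4]
13.88 yaw 0.527 Mz 0.204 [ 6.3 -0.6 -0.1] [566.6 -46.5 364.4]
14.13 yaw 0.526 Mz 0.019 [5.5 0.8 0.1] [566.6 -46.5 364.4]
14.22 yaw 0.457 Mz 0.184 [ 5.1  0.2 -0.5] [566.7 -46.5 364.4]
14.47 yaw 0.456 Mz 0.032 [ 5.7 -0.5 -0.1] [566.7 -46.5 364.4]
```

```bash

python3 -m creep '0 0 0 0 0 -0.07 0'>/dev/null; python3 m.py; python3 -m creep '0 0 0 0 0 0 0;0 0 0 0 0 0 0;0 0 0 0 0 0 0'>/dev/null; python3 m.py
python3 -m creep '0 0 0 0 0 -0.07 0'>/dev/null; python3 m.py; python3 -m creep '0 0 0 0 0 0 0;0 0 0 0 0 0 0;0 0 0 0 0 0 0'>/dev/null; python3 m.py
python3 -m creep '0 0 0 0 0 -0.07 0'>/dev/null; python3 m.py; python3 -m creep '0 0 0 0 0 0 0;0 0 0 0 0 0 0;0 0 0 0 0 0 0'>/dev/null; python3 m.py
```

```text
14.55 yaw 0.387 Mz 0.196 [ 6.8 -0.2 -1.3] [566.7 -46.6 364.4]
14.8 yaw 0.386 Mz 0.031 [ 5.7  0.5 -0. ] [566.7 -46.6 364.4]
14.88 yaw 0.317 Mz 0.238 [ 6.8  0.1 -0.2] [566.7 -46.6 364.4]
15.13 yaw 0.316 Mz 0.057 [ 6.2 -0.4 -0. ] [566.7 -46.6 364.4]
15.22 yaw 0.247 Mz 0.181 [ 6.2 -0.6  0.5] [566.7 -46.7 364.4]
15.47 yaw 0.246 Mz 0.043 [ 6.9 -0.2 -0.6] [566.7 -46.7 364.4]
```

```bash

python3 -m creep '0 0 0 0 0 -0.07 0'>/dev/null; python3 m.py; python3 -m creep '0 0 0 0 0 0 0;0 0 0 0 0 0 0;0 0 0 0 0 0 0'>/dev/null; python3 m.py
python3 -m creep '0 0 0 0 0 -0.07 0'>/dev/null; python3 m.py; python3 -m creep '0 0 0 0 0 0 0;0 0 0 0 0 0 0;0 0 0 0 0 0 0'>/dev/null; python3 m.py
python3 -m creep '0 0 0 0 0 -0.07 0'>/dev/null; python3 m.py; python3 -m creep '0 0 0 0 0 0 0;0 0 0 0 0 0 0;0 0 0 0 0 0 0'>/dev/null; python3 m.py
```

```text
15.55 yaw 0.177 Mz 0.237 [ 5.9 -0.6 -1.1] [566.7 -46.7 364.4]
15.8 yaw 0.176 Mz 0.017 [ 6.3 -0.9 -0.3] [566.7 -46.7 364.4]
15.88 yaw 0.107 Mz 0.198 [ 7.4 -2.  -0.5] [566.7 -46.8 364.4]
16.13 yaw 0.106 Mz 0.003 [ 6.9 -0.6 -0.3] [566.7 -46.7 364.4]
16.22 yaw 0.037 Mz 0.209 [ 6.3 -0.6 -0.1] [566.8 -46.8 364.4]
16.47 yaw 0.036 Mz 0.023 [ 6.4 -0.6 -0.2] [566.7 -46.8 364.4]
```

```bash

python3 -m creep '0 0 0 0 0 -0.07 0'>/dev/null; python3 m.py; python3 -m creep '0 0 0 0 0 0 0;0 0 0 0 0 0 0;0 0 0 0 0 0 0'>/dev/null; python3 m.py
python3 -m creep '0 0 0 0 0 -0.07 0'>/dev/null; python3 m.py; python3 -m creep '0 0 0 0 0 0 0;0 0 0 0 0 0 0;0 0 0 0 0 0 0'>/dev/null; python3 m.py
python3 -m creep '0 0 0 0 0 -0.07 0'>/dev/null; python3 m.py; python3 -m creep '0 0 0 0 0 0 0;0 0 0 0 0 0 0;0 0 0 0 0 0 0'>/dev/null; python3 m.py
```

```text
16.55 yaw -0.033 Mz 0.229 [ 7.2 -1.2 -0.8] [566.8 -46.8 364.4]
16.8 yaw -0.034 Mz 0.049 [ 6.  -1.2 -1.2] [566.8 -46.8 364.4]
16.88 yaw -0.103 Mz 0.413 [ 6.7 -1.  -0.7] [566.8 -46.8 364.4]
17.13 yaw -0.103 Mz 0.241 [ 6.9 -2.2 -0. ] [566.8 -46.8 364.4]
17.22 yaw -0.173 Mz 0.425 [ 7.3 -1.5 -1.3] [566.8 -46.9 364.4]
17.47 yaw -0.174 Mz 0.098 [ 5.7 -0.7 -0.7] [566.7 -46.9 364.4]
```

The screw came home at yaw of about -0.05 and the ratchet is now slipping. I'll continue in small steps.

```bash

python3 -m creep '0 0 0 0 0 -0.06 0'>/dev/null; python3 m.py; python3 -m creep '0 0 0 0 0 0 0;0 0 0 0 0 0 0;0 0 0 0 0 0 0'>/dev/null; python3 m.py
python3 -m creep '0 0 0 0 0 -0.06 0'>/dev/null; python3 m.py; python3 -m creep '0 0 0 0 0 0 0;0 0 0 0 0 0 0;0 0 0 0 0 0 0'>/dev/null; python3 m.py
python3 -m creep '0 0 0 0 0 -0.06 0'>/dev/null; python3 m.py; python3 -m creep '0 0 0 0 0 0 0;0 0 0 0 0 0 0;0 0 0 0 0 0 0'>/dev/null; python3 m.py
```

```text
17.55 yaw -0.233 Mz 0.090 [ 6.9 -1.7 -0.8] [566.7 -46.9 364.4]
17.8 yaw -0.234 Mz -0.139 [ 5.8 -1.2 -1.6] [566.7 -47.  364.4]
17.88 yaw -0.294 Mz -0.198 [ 6.8 -1.9  0. ] [566.7 -47.  364.4]
18.13 yaw -0.294 Mz -0.194 [ 6.8 -0.9 -0. ] [566.7 -47.  364.4]
18.22 yaw -0.354 Mz -0.100 [ 5.4 -1.3 -0.6] [566.7 -47.  364.4]
18.47 yaw -0.354 Mz -0.172 [ 6.3 -1.2 -0.5] [566.7 -47.  364.4]
```

```bash

python3 -m creep '0 0 0 0 0 -0.05 0'>/dev/null; python3 m.py; python3 -m creep '0 0 0 0 0 0 0;0 0 0 0 0 0 0;0 0 0 0 0 0 0'>/dev/null; python3 m.py
python3 -m creep '0 0 0 0 0 -0.05 0'>/dev/null; python3 m.py; python3 -m creep '0 0 0 0 0 0 0;0 0 0 0 0 0 0;0 0 0 0 0 0 0'>/dev/null; python3 m.py
```

```text
18.55 yaw -0.404 Mz 0.177 [ 5.5 -2.4 -1.6] [566.7 -47.  364.4]
18.8 yaw -0.404 Mz -0.131 [ 6.2 -1.1 -0.8] [566.7 -47.1 364.4]
18.88 yaw -0.453 Mz 0.197 [ 6.8 -2.3 -1.7] [566.7 -47.  364.4]
19.13 yaw -0.454 Mz 0.021 [ 6.2 -2.7  0.5] [566.7 -47.1 364.4]
```

```bash

python3 -m creep '0 0 0 0 0 -0.03 0'>/dev/null; python3 m.py; python3 -m creep '0 0 0 0 0 0 0;0 0 0 0 0 0 0;0 0 0 0 0 0 0'>/dev/null; python3 m.py;python3 -m creep '0 0 0 0 0 -0.03 0'>/dev/null; python3 m.py; python3 -m creep '0 0 0 0 0 0 0;0 0 0 0 0 0 0;0 0 0 0 0 0 0'>/dev/null; python3 m.py
```

```text
19.22 yaw -0.484 Mz 0.221 [ 5.5 -2.7 -1. ] [566.7 -47.1 364.4]
19.47 yaw -0.484 Mz 0.050 [ 6.  -1.7 -0.8] [566.7 -47.1 364.4]
19.55 yaw -0.513 Mz 0.328 [ 5.3 -3.1 -0.7] [566.7 -47.1 364.4]
19.8 yaw -0.514 Mz 0.139 [ 6.3 -2.  -0.1] [566.7 -47.1 364.4]
```

Resistance has returned, so the knob is in the next notch after one click. Releasing and lifting away.

```bash
python3 -m creep '0 0 0 0 0 0 50;0 0 0 0 0 0 70;0 0 0 0 0 0 90;0 0 0 0 0 0 100;0 0 0 0 0 0 100;0 0 0 0 0 0 100;0 0 0 0 0 0 100'; python3 -m creep '0 0 0.01 0 0 0 100;0 0 0.03 0 0 0 100;0 0 0.035 0 0 0 100;-0.03 0 0.02 0 0 0 100;-0.035 0 0 0 0 0 100;-0.035 0 0 0 0 0 100;-0.035 0 0 0 0 0 100;0 0 0 0 0 0 100'; python3 - <<'E'
from plant import viewer
import cv2,numpy as np
a=viewer.capture("scene")[150:350,190:390,::-1]; b=viewer.capture("top")[140:340,270:470,::-1]
c=np.hstack([a,b]);c=np.clip(255*(c/255.)**.6,0,255).astype('uint8')
cv2.imwrite("pics/f.png",cv2.resize(c,None,fx=2,fy=2,interpolation=cv2.INTER_CUBIC))
E
```

```text
time: 20.38
tool_pos: [565.9, -46.3, 364.2]
tcp_rot: [3.141, 0.0, -0.514]
contact_force: [-0.7, -0.3, 0.6]
grip_width: 79.6
finger_force: 0.0
time: 21.05
tool_pos: [426.0, -45.6, 461.0]
tcp_rot: [3.141, -0.0, -0.514]
contact_force: [1.3, -0.5, 1.0]
grip_width: 91.7
finger_force: 0.0
```

View pics/f.png

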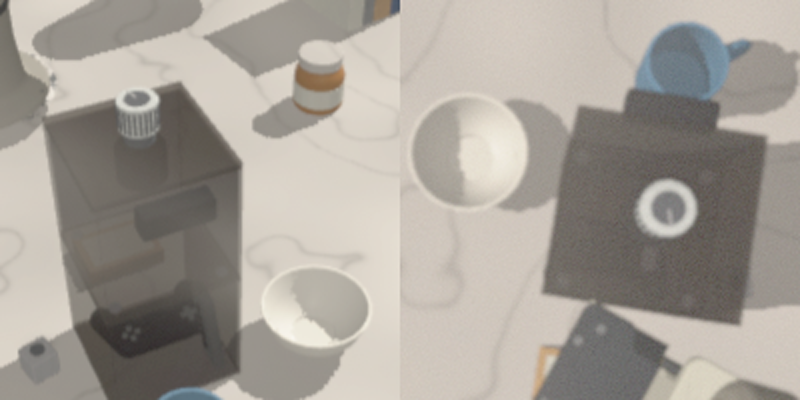

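The lid is shut. The knob's mark (top view, crop (668,212)) turned about 130-140°, matching the 2.39 rad I commanded, so the fingers did not slip. The bystanders are in place, so I'm handing in.

```bash
python3 -c "
from plant import order;print(order.close_job())"
```

```text
the job is handed in; nothing more can be done
None
```

The lid is pushed gently shut (about 9 N at most on the force readings), the thumbscrew is turned home and through one ratchet click by torque feel, and the knob is released with the other things left in place; the job is handed in at about 21 s of the 72 s, and no verdict was returned.

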